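# Seat an eared carrier plate in a bench mixer's spring-clip bracket

### The arm

A 7-joint arm with a two-finger parallel gripper is mounted at the origin on a cart in front of the work surface, level with it; the furniture and walls round the work are solid. World frame = base frame: x ahead of the robot, y to its left, z up, the work surface at z = 0. Lengths are in m, angles in rad, forces in N, time in s.
With the tool pointing down it reaches from about 0.35 to 0.9 m from the base axis. Payload 8.1 kg.
Tool frame: the origin (TCP) lies between the finger pads; the fingertips stand ahead of it and the grasp point (between the pads) is the TCP (arm.nose_length is the z of the fingertips in the tool frame, in m); z points along the fingers, y is the line along which they close (so a half turn about z gives the same grasp; the last joint's range is limited). The gripper opens to 92 mm and grips with 3 to 60 N. Pads are 19 mm wide; open, the fingers measure 130 mm over their backs; the gripper's body (75 mm by 190 mm) begins 47 mm behind the grasp point.
Start: joints at [-1.258, 0.434, 0.025, 1.573, -0.012, 1.134, -0.075], TCP at [0.252, 0.572, 0.246] pointing down, gripper open.
Joint ranges: [-2.62, 2.62], [-0.44, 2.09], [-1.27, 1.32], [0.08, 2.57], [-1.32, 4.46], [0.12, 2], [-2.74, 2.74]. Speed limits (rad/s): [2.22, 2.22, 3.01, 3.01, 3.14, 3.14, 3.14].

### API

Orientations are given as a rotation vector (axis times angle).
In Python, from cell import sensors, optics, arm gives the robot as it stands.
- The arm moves only by the tool arm_command, never from a script. Its argument "deltas" is one flat list of numbers, 7 for each row, row after row: the turn, a rotation vector about the world's x, y, z as a fraction of full scale, then the shift along the world's x, y, z as a fraction of full scale, then the finger opening in mm, from 0 to 91.8. In form: [wx, wy, wz, dx, dy, dz, fingers, wx, wy, wz, dx, dy, dz, fingers, ...]. A call has 1 to 20 rows; each row is the pose to reach, as a shift and turn from the pose commanded when the call began; what a row does not reach only later rows make up. Full scale, the value 1, is 1 m for a shift and 90 degrees for a turn. A row lasts 1/10 s, in which the tool goes at most 50 mm and 8.59 degrees, less where a joint would pass 70% of its speed; a pose out of reach is approached as far as the arm can. A call with a number of a shift or a turn outside -1 to 1 is refused whole. A call with a gripper value outside its range is refused whole. The fingers move at their own pace and stop on an object; "force" is the grip in N (left out, the last holds). Time passes only in rows, so rows that repeat a pose let the fingers close. It gives the time, the measured TCP pose, the force, the opening and the grip force at its end, in the units of the state.
- sensors.observe(): the state, without advancing time (a new reading comes with each control period).
- optics.get_image(name): name is "scene" or "top"; returns the picture (480x640x3 uint8, blue, green, red); there is no depth.
- optics.calibration(name): a dict with "camera_matrix" (3x3 intrinsics, pixels), "D" ([k1, k2, p1, p2, k3] as OpenCV has them; the pictures are not rectified), "rvec" (rotation vector, rad) and "tvec" (3), from world to camera coordinates, as OpenCV has them. Camera axes: x right, y down, z forward; pixel columns grow to the right and rows downward; lengths in m; the calibration is good to about 2 mm. A picture is of the moment at which its call begins. calibration takes no time and is no camera call.
- arm.sign_off(): hands the job in; it is judged then, once.
The state is a dict: "clock": time; "joints": joint angles; "dq": joint speeds; "joint_efforts": joint torques, N m; "position": TCP position; "ee_rot": TCP orientation; "force": force on the tool from outside, world axes, zero at the start; "ft_torque": the same for the moment, N m; "width": opening from 0.0 (shut) to 1.0 (fully open); "gripper_force": force on a finger pad.
Only numpy, scipy, OpenCV 4.12 (cv2) and the standard library are available. Lean on these libraries where they do the work, as an engineer would, in place of code of your own. Each camera call takes 0.05 s, during which the arm holds its last target. There are 200 camera calls.

### The job

Pick up the eared carrier plate by its rib, guide its two ears down into the slots of the bench mixer's bracket and press it down between the spring clips until it sits flat on both rubber pads, then let go. Lower it under control, do not drop it or press harder than it takes to seat it (the pads must not be crushed), and leave the tube rack, the dish and the marker where they are.

Things in the scene. Friction and masses are not known exactly. Their poses are not given: they have to be found in the camera images.
- plate: Loose aluminium carrier plate, 0.1 to 0.21 kg, 80 x 108 mm (x, y) and 8 mm thick, with two ears 30 mm wide (x) and 8 mm thick that make it 144 mm long over all along y. In the middle of its top stands a plastic grip rib, 14 mm thick (x), 60 mm long (y), 42 mm high. Origin at the centre of the underside, z up, y along the ears; lies flat on the worktop at the start. A half turn about z makes no difference.
- rib_top (a point): Centre of the rib's top face, 50 mm above the plate's underside.
- bracket: Fixed bench mixer, a low white box 110 x 204 mm (x, y), top 30 mm above the worktop; origin at the centre of its underside, on the worktop; y runs from slot to slot, z up. At each end two aluminium posts form a slot, open at the top and towards the middle, from 57 to 86 mm from the middle along y. A height-adjusted insert in the slots carries a rubber seat pad and a sprung steel clip at each end.
- slot_left (a point): Centre of the slot at the bracket's +y end, 71.5 mm from its middle, 80 mm above the worktop. The slot is 33 mm wide (x) below this height; above it the lips flare to about 46 mm at 91 mm above the worktop. The seat pads' tops are level with each other, but their height was set by hand and is not measured: anywhere from 34 to 58 mm above the worktop, the clips with them.
- slot_right (a point): The same for the -y end. Each clip's nose lies 9 mm above the pad top, its sloping lead-in above. Pushing both ears in takes force from some 18 mm above the pads, most (8 to 16 N) at 11 mm; then 0 to 4 N of drag holds the plate where it is left. In the last 2 mm the noses come over the ears and pull down (2 to 5 N); at the pads the force turns and rises by 6 to 12 N per mm.
- pad_left (a joint): Compression (m) of the rubber pad in the slot at the bracket's +y end: 0 unloaded, 6 N per mm (12 N per mm for both); crushed above 0.0026. The clip keeps it slightly compressed once the ear has been pressed on to it and let go: about 0.001, most of it the clip's own pull.
- pad_right (a joint): The same for the slot at the bracket's -y end.
- clip_left (a joint): Outward swing (rad) of the spring clip in the slot at the +y end: 0 at rest, about 0.14 with the ear beside its nose, 0 to 0.1 once seated.
- clip_right (a joint): The same for the slot at the -y end.
- tube_rack: White tube rack with small tubes, 60 x 172 x 47 mm, a bystander at the back; origin at the centre of its underside.
- dish: Round flat covered dish, 90 mm wide, 15 mm high, a bystander at the back; origin at the centre of its underside.
- marker: Black-capped marker pen, 130 mm long, 13 mm thick, a bystander lying along x between plate and bracket; origin at the centre of its underside.

How it is judged:
By the outcome, as a careful person would: the job done as asked, in the order asked, and still so for the second after the job is handed in, with the robot touching nothing.
It also fails if it takes over 70 s, if anything falls off the work surface, if the arm or the gripper's body presses on something with over 40 N, if the wrist force passes 120 N, or if a joint passes its speed limit or range.

## Working session

There is one attempt and no reset: what is moved stays moved. The work goes in short steps, Python scripts to look and compute and a tool call to move; the robot and the scene stay as the last step left them, time stands still between calls to the robot, and variables do not carry over. Pictures are saved under pics/ and viewed, at most 10 in all, crops included, and the job is handed in when it is done.

Besides the shell and the picture viewer there is one more tool, called as name(argument=value, ...), one argument or row to a line, values as JSON. arm_command: Moves the arm, as the interface text tells. Its arguments: {"type":"object","properties":{"deltas":{"type":"array","items":{"type":"number"}},"force":{"type":"number"}},"required":["deltas"]}

```bash
mkdir -p pics; python3 - <<'E'
from cell import sensors, optics, arm
import cv2,numpy as np
for n in("scene","top"):
    cv2.imwrite(f"pics/{n}0.png",optics.get_image(n)); c=optics.calibration(n)
    R=cv2.Rodrigues(np.array(c["rvec"]))[0]; print(n,np.round(c["camera_matrix"],1).tolist(),c["D"],(-R.T@np.array(c["tvec"]).ravel()).round(3),R.round(2).tolist())
print(sensors.observe(),arm.nose_length)
E
```

```text
scene [[518.5, 0.0, 323.4], [0.0, 518.5, 232.4], [0.0, 0.0, 1.0]] [-0.01004808  0.          0.          0.          0.        ] [-0.033 -0.835  0.604] [[0.74, -0.68, 0.01], [-0.32, -0.35, -0.88], [0.6, 0.65, -0.47]]
top [[553.7, 0.0, 317.8], [0.0, 553.7, 242.9], [0.0, 0.0, 1.0]] [-0.06616682  0.          0.          0.          0.        ] [ 0.574 -0.088  1.045] [[-0.0, -1.0, 0.0], [-1.0, 0.0, -0.05], [0.05, -0.0, -1.0]]
{'clock': 0.1, 'joints': array([-1.25762965,  0.43514575,  0.02499015,  1.57398928, -0.01156366,
        1.13399884, -0.07507263]), 'dq': array([ 0.00036382, -0.00183313, -0.00064863, -0.00336543,  0.00088821,
        0.00015268, -0.00133475]), 'joint_efforts': array([ 3.82001876e-03, -6.69129109e+01,  9.88236666e-01, -3.15143037e+01,
       -6.05266658e-02,  3.75070749e-02,  6.22945322e-05]), 'position': array([0.25232643, 0.57133919, 0.24503484]), 'ee_rot': array([-6.48429238e-01, -3.07381951e+00,  2.18619595e-03]), 'force': array([ 0.24782136, -0.65770865,  0.59279735]), 'ft_torque': array([ 0.00433693,  0.02174112, -0.0205899 ]), 'gripper_force': 0.0, 'width': 1.0017167163933594} 0.019
```

View pics/scene0.png

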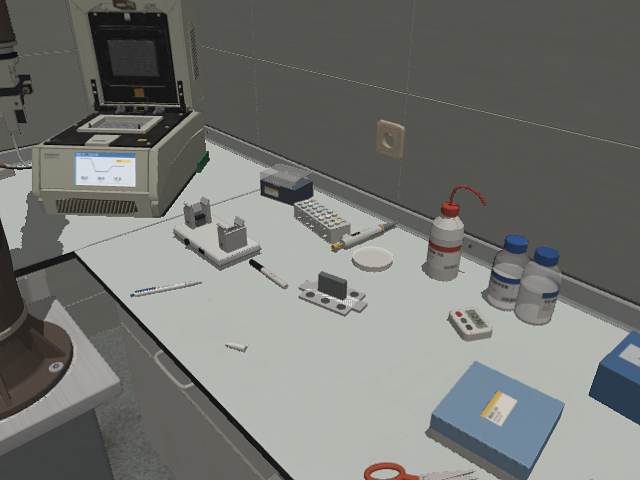

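View pics/top0.png

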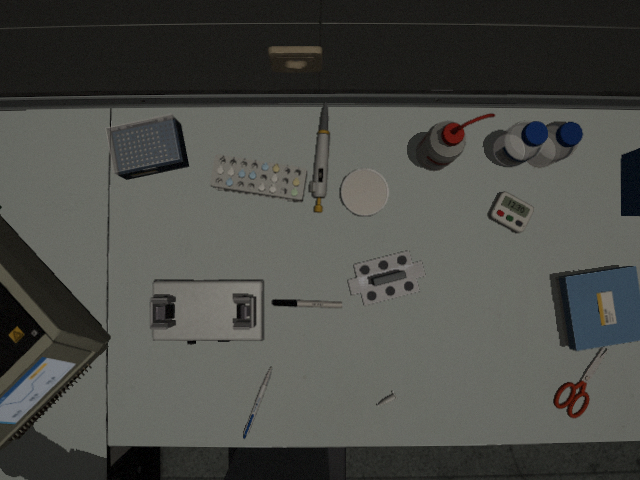

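The top view shows the plate at (386,278), tilted about 12°, and the bracket box at (207,310) with posts at columns 162 and 245. The marker is at rows ~303, columns 272–342. The scene view shows the same layout. Next I'll measure and zoom in.

```bash
cat > h.py <<'E'
import cv2,numpy as np
from cell import sensors, optics, arm
def ray(n,uv):
    c=optics.calibration(n);K=np.array(c["camera_matrix"]);R=cv2.Rodrigues(np.array(c["rvec"]))[0]
    o=-R.T@np.array(c["tvec"]).ravel()
    p=cv2.undistortPoints(np.array(uv,float).reshape(-1,1,2),K,np.array(c["D"])).reshape(-1,2)
    return o,np.c_[p,np.ones(len(p))]@R
def onz(n,uv,z):
    o,d=ray(n,uv); return o+d*((z-o[2])/d[:,2])[:,None]
def proj(n,P):
    c=optics.calibration(n)
    return cv2.projectPoints(np.array(P,float).reshape(-1,3),np.array(c["rvec"]),np.array(c["tvec"]),np.array(c["camera_matrix"]),np.array(c["D"]))[0].reshape(-1,2)
def biggest(m):
    return max(cv2.findContours(m.astype(np.uint8),cv2.RETR_EXTERNAL,cv2.CHAIN_APPROX_NONE)[0],key=cv2.contourArea)
E
python3 - <<'E'
from h import *
im=cv2.imread("pics/top0.png"); g=cv2.cvtColor(im,6)
a=cv2.resize(im[265:355,140:280],None,fx=5.6,fy=5.6,interpolation=2)[:300*2]
b=cv2.resize(im[240:315,335:435],None,fx=4,fy=4,interpolation=2)
s=cv2.imread("pics/scene0.png"); c=cv2.resize(s[265:320,290:380],None,fx=4,fy=4,interpolation=2)
d=cv2.resize(s[190:275,165:270],None,fx=3.8,fy=3.8,interpolation=2)
def pad(x):
    o=np.zeros((300,400,3),np.uint8); x=cv2.resize(x,None,fx=min(1,400/x.shape[1],300/x.shape[0]),fy=min(1,400/x.shape[1],300/x.shape[0])); o[:x.shape[0],:x.shape[1]]=x; return o
cv2.imwrite("pics/z.png",np.vstack([np.hstack([pad(a),pad(b)]),np.hstack([pad(d),pad(c)])]))
print(g[310,195:225:6],g[350,200:230:8],g[278,370:405])
# rib
r=np.zeros_like(g);r[255:300,350:425]=g[255:300,350:425]<95; r[g==0]=0
n,l,st,ce=cv2.connectedComponentsWithStats((r>0).astype(np.uint8)); print(st.tolist(),ce.round(1).tolist())
E
```

```text
[120 121 119 122 122] [107 104 107 107] [38 29 21 26 32 40 45 51 56 57 60 66 61 64 63 64 63 64 65 64 66 63 61 63
 67 65 66 64 69 60 58 53 66 64 90]
[[0, 0, 640, 480, 306129], [385, 255, 3, 2, 5], [390, 255, 2, 1, 2], [397, 255, 10, 11, 88], [410, 255, 1, 1, 1], [377, 257, 3, 2, 5], [382, 256, 2, 2, 4], [366, 258, 10, 4, 18], [411, 258, 1, 2, 2], [362, 261, 3, 2, 4], [378, 260, 11, 10, 85], [416, 261, 2, 2, 3], [419, 260, 2, 1, 2], [353, 262, 8, 17, 39], [412, 262, 2, 2, 3], [422, 262, 1, 2, 2], [359, 265, 11, 10, 89], [423, 266, 1, 2, 2], [367, 269, 40, 18, 432], [424, 270, 1, 1, 1], [419, 277, 1, 1, 1], [423, 276, 1, 1, 1], [350, 278, 2, 2, 4], [416, 278, 1, 1, 1], [404, 281, 10, 10, 83], [417, 281, 1, 1, 1], [418, 284, 1, 2, 2], [385, 286, 10, 10, 83], [419, 289, 1, 1, 1], [350, 290, 3, 6, 9], [367, 291, 10, 9, 78], [419, 291, 1, 1, 1], [357, 293, 2, 2, 3], [360, 293, 3, 7, 9], [411, 293, 1, 1, 1], [415, 292, 1, 1, 1], [407, 294, 1, 1, 1], [396, 297, 1, 1, 1], [388, 299, 1, 1, 1], [392, 298, 1, 2, 2]] [[319.3, 239.4], [386.2, 255.4], [390.5, 255.0], [401.3, 259.7], [410.0, 255.0], [378.2, 257.4], [382.5, 256.5], [370.6, 259.4], [411.0, 258.5], [363.0, 261.2], [382.8, 264.6], [416.7, 261.3], [419.5, 260.0], [355.3, 268.7], [412.7, 262.3], [422.0, 262.5], [364.3, 269.5], [423.0, 266.5], [386.3, 277.0], [424.0, 270.0], [419.0, 277.0], [423.0, 276.0], [350.5, 278.5], [416.0, 278.0], [408.3, 285.6], [417.0, 281.0], [418.0, 284.5], [389.7, 290.6], [419.0, 289.0], [350.4, 293.1], [371.3, 295.2], [419.0, 291.0], [357.3, 293.3], [361.0, 296.0], [411.0, 293.0], [415.0, 292.0], [407.0, 294.0], [396.0, 297.0], [388.0, 299.0], [392.0, 298.5]]
```

View pics/z.png

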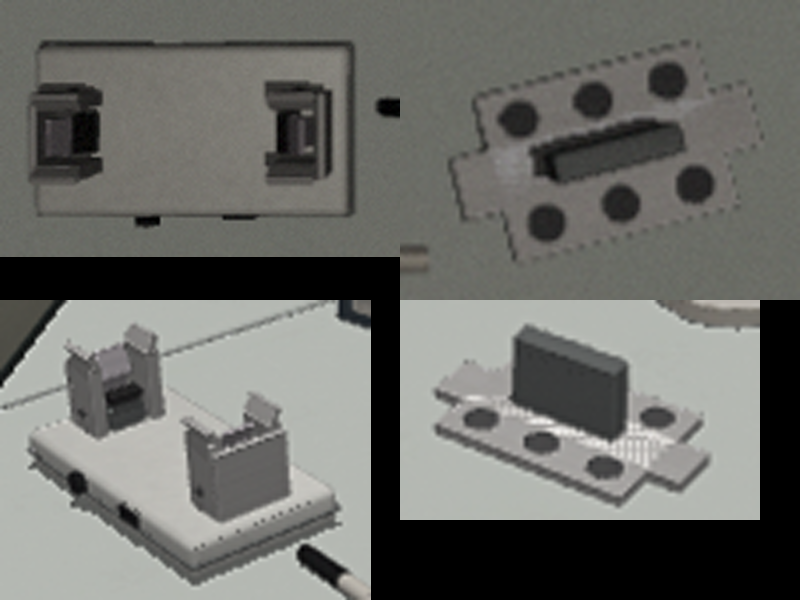

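The crops show six clean holes on the plate, the rib, the white box, and both slots with their lips (aligned to the box). I can use the holes at z=8 mm for the plate pose and the box and lips for the bracket.

```bash
python3 - <<'E'
from h import *
im=cv2.imread("pics/top0.png"); g=cv2.cvtColor(im,6)
H=onz("top",[(401.3,259.7),(382.8,264.6),(364.3,269.5),(408.3,285.6),(389.7,290.6),(371.3,295.2)],.008)
c=H.mean(0); v=H[2]-H[0]+H[5]-H[3]; print("plate",c.round(4),"ear-axis yaw",np.degrees(np.arctan2(v[1],v[0])))
print((H-c).round(4).tolist())
# box: horizontal and vertical edges, from profile
sub=cv2.GaussianBlur(g,(3,3),0).astype(int)
print("rows col200",sub[272:290,200],sub[330:350,200]);print("cols row290",sub[287,145:160],sub[287,256:272]);print("cols row330",sub[330,145:160],sub[330,256:272])
m=np.zeros_like(g);w=g[270:350,140:280];m[270:350,140:280]=(cv2.GaussianBlur(w,(3,3),0)>112)
m=cv2.morphologyEx(m,cv2.MORPH_OPEN,np.ones((3,3)))
k=biggest(m);r=cv2.minAreaRect(k);print(r)
B=onz("top",cv2.boxPoints(r),.03);b=B.mean(0);print("box",b.round(4),B.round(4).tolist())
# dark holes in scene for cross-check
for P,nm in((list(c[:2])+[.05],"ribtop"),):
    print(nm,proj("scene",[P]),proj("top",[P]))
E
```

```text
plate [ 0.5572 -0.2187  0.008 ] ear-axis yaw 104.37641536003561
[[0.0333, -0.0285, 0.0], [0.0242, 0.0064, 0.0], [0.0152, 0.0411, 0.0], [-0.0153, -0.0412, 0.0], [-0.0245, -0.0062, 0.0], [-0.0329, 0.0284, 0.0]]
rows col200 [107 107 107 107 107 106 106  95  73  71  90 107 114 115 116 118 119 120] [117 115 114 114 115 115 115 113 106  95  91 100 106 105 106 107 107 106
 106 107]
cols row290 [105 106 106 106 107 107 105  97  94 102 108 109 109 109 110] [131 132 130 124 112  94  74  69  86 103 108 108 107 107 107 107]
cols row330 [106 106 105 105 105 103  96  89  91  99 105 106 106 107 108] [123 123 122 118 105  82  62  63  83 101 107 107 107 107 106 107]
((215.0, 310.0), (54.0, 88.0), 90.0)
box [0.4991 0.0982 0.03  ] [[0.5486, 0.1793, 0.03], [0.5483, 0.0173, 0.03], [0.4499, 0.0173, 0.03], [0.4498, 0.1788, 0.03]]
ribtop [[330.78656713 275.10504554]] [[389.23995342 277.88740221]]
```

```bash
python3 - <<'E'
from h import *
im=cv2.imread("pics/top0.png"); g=cv2.cvtColor(im,6).astype(float)
def edge(seg,thr):  # first crossing from inside bright to below thr
    i=np.argmax(seg<thr); return i-1+(seg[i-1]-thr)/(seg[i-1]-seg[i])
cols=np.r_[180:228]; L={}
up=[(c,290-edge(g[290:272:-1,c],98)) for c in cols]
dn=[(c,333+edge(g[333:346,c],103)) for c in cols]
rows=np.r_[286:292,328:334]
rt=[(252+edge(g[r,252:268],98),r) for r in rows]
lf=[(160-edge(g[r,160:145:-1],101),r) for r in rows]
for n,p in(("up",up),("dn",dn),("rt",rt),("lf",lf)):
    W=onz("top",p,.03)[:,:2]; a,b=(W[:,1],W[:,0]) if n in("up","dn") else (W[:,0],W[:,1])
    k=np.polyfit(a,b,1); res=b-np.polyval(k,a); k=np.polyfit(a[abs(res)<.001],b[abs(res)<.001],1)
    print(n,"slope deg",np.degrees(np.arctan(k[0])).round(2),"value at .1/.5",np.polyval(k,.1 if n in("up","dn") else .5).round(4),"px",np.median(np.array(p),0),res.std().round(5))
c=cv2.resize(im[280:340,145:175],None,fx=9.5,fy=9.5,interpolation=0)
d=cv2.resize(im[280:340,228:268],None,fx=9.5,fy=9.5,interpolation=0)
cv2.imwrite("pics/posts.png",cv2.convertScaleAbs(np.hstack([c,d]),alpha=1.5))
E
```

```text
up slope deg -0.82 value at .1/.5 0.5501 px [203.5  282.25] 0.00017
dn slope deg 0.04 value at .1/.5 0.4471 px [203.5        338.53589744] 0.00023
rt slope deg -0.61 value at .1/.5 0.0143 px [260.48275862 309.5       ] 0.00019
lf slope deg -0.88 value at .1/.5 0.2118 px [153.78461538 309.5       ] 0.00437
```

View pics/posts.png

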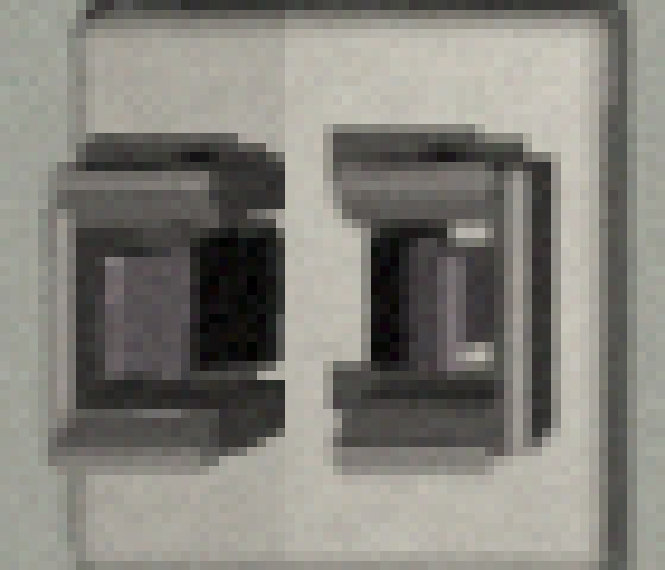

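arm_command(
  deltas=[0,0,0,0,0,0.12,91.8,0,0,0,0,0,0.12,91.8,0,0,0,0,0,0.12,91.8,0,0,-0.576,0.305,-0.79,0.12,91.8,0,0,-0.576,0.305,-0.79,0.12,91.8,0,0,-0.576,0.305,-0.79,0.12,91.8,0,0,-0.576,0.305,-0.79,0.12,91.8,0,0,-0.576,0.305,-0.79,0.12,91.8,0,0,-0.576,0.305,-0.79,0.12,91.8,0,0,-0.576,0.305,-0.79,0.12,91.8,0,0,-0.576,0.305,-0.79,0.12,91.8,0,0,-0.576,0.305,-0.79,0.12,91.8,0,0,-0.576,0.305,-0.79,0.12,91.8,0,0,-0.576,0.305,-0.79,0.12,91.8,0,0,-0.576,0.305,-0.79,0.02,91.8,0,0,-0.576,0.305,-0.79,0.02,91.8,0,0,-0.576,0.305,-0.79,0.02,91.8,0,0,-0.576,0.305,-0.79,0.02,91.8,0,0,-0.576,0.305,-0.79,0.02,91.8,0,0,-0.576,0.305,-0.79,-0.05,91.8],
  force=20,
)

```text
clock: 2.1
position: [0.5479, -0.193, 0.2457]
ee_rot: [1.926, 2.474, 0.001]
force: [0.8, 1.0, -0.5]
width: 1.002
gripper_force: 0.0
```

arm_command(
  deltas=[0,0,0,0,0,0,91.8,0,0,0,0,0,0,91.8,0,0,0,0,0,0,91.8],
)

```text
clock: 2.4
position: [0.5463, -0.1871, 0.2452]
ee_rot: [1.925, 2.482, 0.002]
force: [0.7, 0.2, 0.4]
width: 1.001
gripper_force: 0.0
```

```bash
python3 - <<'E'
from h import *
print(sensors.observe()['position'],sensors.observe()['ee_rot'],sensors.observe()['force'])
im=cv2.imread("pics/top0.png"); g=cv2.cvtColor(im,6).astype(int)
print("L");print(g[292:332,152:167:3].T);print("R");print(g[292:332,236:249:3].T)
print(g[305:320:4,146:158]);print(g[305:320:4,246:260])
print(onz("top",[(202,312.8)],.091),onz("top",[(151.3,312),(252.8,312)],.08))
E
```

```text
[ 0.54629431 -0.18713716  0.24519954] [1.92512556e+00 2.48196749e+00 1.66267259e-03] [0.69005719 0.19683214 0.35036462]
L
[[ 97  96  90  91  96  64  73  79  58  61  72  81  75  76  80  77  80  76
   79  76  76  79  77  78  79  77  79  78  79  77  76  68  61  50  55  69
   83  85  86  84]
 [112 112  58  46  43  29  73  79  58  60  59  55  35  33  33  42  35  35
   36  42  42  43  46  43  42  41  38  41  32  29  30  56  52  52  56  69
   80  92 110 110]
 [112 111  60  46  35  30  71  80  60  61  58  56  36  38  28  55  57  56
   53  56  55  54  59  58  53  60  55  44  24  27  34  58  51  52  55  69
   81  93 109 112]
 [111 109  56  46  40  29  70  82  58  61  59  56  46  44  39  56  56  51
   55  57  54  53  52  52  54  57  52  47  32  27  28  72  48  54  55  75
   82  94 110 112]
 [113 114  60  40  22  34  74  87  60  59  63  42  40  42  51  56  58  60
   54  54  59  57  48  46  47  47  46  43  27  25  31  58  49  53  54  78
   84  93 112 112]]
R
[[129  85  53  50  46  53  72  81  65  60  58  68  90  91  89  88  88  91
   89  89  94  90  86  91  85  87  56  49  47  36  41  50  53  51 
[... 547 characters left out ...]
35  66  81  81  70  60  61  87 119  81  42  42  40  35
   39  39  40  37  38  41  98 122  77  49  31  24  37  47  52  52  51  86
   83  93 115 121]]
[[105 107 107  91  82 102  76  33  33  33  32  36]
 [107 105 106  95  91  97  76  30  37  35  68  69]
 [107 105 103  96  89  98  79  31  33  43  59  63]
 [107 106 106  99  89  97  77  30  32  41  63  66]]
[[ 80  82  81  62  56  82 103  72  34  31  94 132 127 123]
 [ 65  39  35  38  45  82 106  75  35  32  96 130 129 125]
 [ 63  40  37  36  50  82 106  76  36  39  96 130 132 127]
 [ 97 113 122  92  56  83 101  76  33  32  91 126 130 123]]
[[0.49884088 0.10919303 0.091     ]] [[0.49929395 0.20056932 0.08      ]
 [0.49929618 0.02285007 0.08      ]]
```

arm_command(
  deltas=[0,0,0,0.011,-0.0316,-0.05,91.8,0,0,0,0.011,-0.0316,-0.1,91.8,0,0,0,0.011,-0.0316,-0.14,91.8,0,0,0,0.011,-0.0316,-0.17,91.8,0,0,0,0.011,-0.0316,-0.19,91.8,0,0,0,0.011,-0.0316,-0.2,91.8,0,0,0,0.011,-0.0316,-0.206,91.8,0,0,0,0.011,-0.0316,-0.21,91.8,0,0,0,0.011,-0.0316,-0.21,91.8,0,0,0,0.011,-0.0316,-0.21,91.8],
)

```text
clock: 3.4
position: [0.5575, -0.2199, 0.0353]
ee_rot: [1.926, 2.48, 0.001]
force: [0.1, -0.1, 0.6]
width: 0.999
gripper_force: 0.0
```

```bash
python3 - <<'E'
from h import *
im=optics.get_image("scene"); o=sensors.observe(); print(o['position'],o['force'])
cv2.imwrite("pics/g.png",cv2.resize(im[200:340,230:430],None,fx=3.5,fy=3.5))
E
```

```text
[ 0.55742623 -0.21988838  0.03517168] [-0.27825923  0.14880402 -0.1620171 ]
```

View pics/g.png

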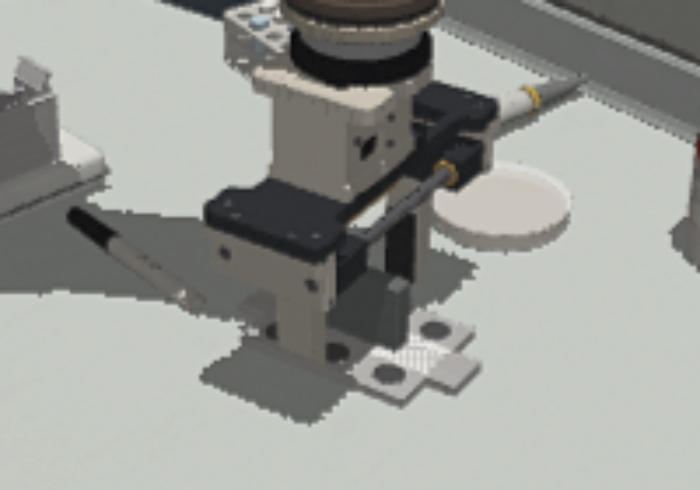

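The rib stands between the open fingers, and the marker and dish are clear. I'll close the gripper on the rib.

arm_command(
  deltas=[0,0,0,0,0,0,60,0,0,0,0,0,0,40,0,0,0,0,0,0,25,0,0,0,0,0,0,18,0,0,0,0,0,0,5,0,0,0,0,0,0,5,0,0,0,0,0,0,5,0,0,0,0,0,0,5,0,0,0,0,0,0,5,0,0,0,0,0,0,5],
  force=45,
)

```text
clock: 4.45
position: [0.5569, -0.2198, 0.0343]
ee_rot: [1.927, 2.481, -0.0]
force: [-0.3, -0.2, 0.3]
width: 0.179
gripper_force: 0.0
```

arm_command(
  deltas=[0,0,0,0,0,0,5,0,0,0,0,0,0,5,0,0,0,0,0,0,5,0,0,0,0,0,0,5],
)

```text
clock: 4.85
position: [0.5568, -0.2198, 0.0343]
ee_rot: [1.927, 2.481, 0.0]
force: [-0.5, -0.4, -0.3]
width: 0.146
gripper_force: 45.0
```

arm_command(
  deltas=[0,0,0,0,0,0.02,5,0,0,0,0,0,0.05,5,0,0,0,0,0,0.09,5,0,0,0,0,0,0.125,5,0,0,-0.02,-0.005,0.03,0.125,5,0,0,-0.05,-0.015,0.07,0.125,5,0,0,-0.08,-0.025,0.11,0.125,5,0,0,-0.1,-0.035,0.15,0.125,5,0,0,-0.12,-0.042,0.19,0.125,5,0,0,-0.14,-0.05,0.23,0.125,5,0,0,-0.15,-0.055,0.27,0.125,5,0,0,-0.157,-0.0585,0.3,0.125,5,0,0,-0.157,-0.0585,0.32,0.125,5,0,0,-0.157,-0.0585,0.331,0.125,5,0,0,-0.157,-0.0585,0.331,0.125,5,0,0,-0.157,-0.0585,0.331,0.125,5,0,0,-0.157,-0.0585,0.331,0.125,5],
)

```text
clock: 6.55
position: [0.4985, 0.1096, 0.1594]
ee_rot: [2.22, 2.222, -0.0]
force: [0.9, -0.4, -0.8]
width: 0.149
gripper_force: 45.0
```

```bash
python3 - <<'E'
from h import *
im=optics.get_image("scene"); t=optics.get_image("top");o=sensors.observe(); print(o['position'],o['ee_rot'],o['force'],o['gripper_force'])
cv2.imwrite("pics/t1full.png",t);cv2.imwrite("pics/s1full.png",im)
cv2.imwrite("pics/b.png",np.vstack([cv2.resize(im[150:280,150:290],(560,300*520//520),interpolation=2) if 0 else cv2.resize(im[160:270,150:290],None,fx=3.2,fy=3.2,interpolation=2),cv2.resize(t[255:355,140:280],None,fx=3.2,fy=2.4,interpolation=2)]))
E
```

```text
[0.4985035  0.10988768 0.15939311] [2.21968297e+00 2.22284624e+00 8.23980274e-06] [ 0.1440541   0.09457234 -1.48635909] 44.999651312828064
```

View pics/b.png

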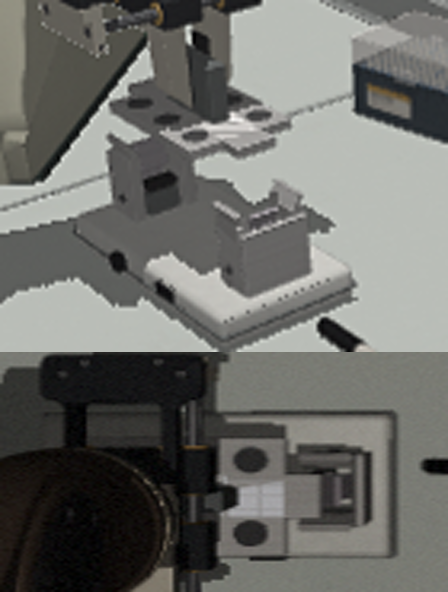

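The scene shows the plate level above the bracket. The top view shows the right ear over the right slot, with two holes visible at crop positions (250,460) and (250,533). I'll compare the plate with the slot in the same view.

```bash
python3 - <<'E'
from h import *
t=cv2.imread("pics/t1full.png"); g=cv2.cvtColor(t,6).astype(int)
o=np.array([.4985,.1099,.1594]); zt=o[2]-.0343+.008
hc=[]
for (u,v) in((218,300),(218,330)):
    w=g[v-9:v+10,u-9:u+10]; n,l,s,c=cv2.connectedComponentsWithStats((w<62).astype(np.uint8)); i=l[9,9]; hc.append(c[i]+[u-9,v-9]); print(s[i].tolist())
W=onz("top",hc,zt);m=W.mean(0);d=W[0]-W[1];print("holes px",np.round(hc,1).tolist(),"world mid",m.round(4),"plate centre",(m+[0,.036,0]).round(4),"sep",np.linalg.norm(d),"yaw",np.degrees(np.arctan2(d[1],d[0])))
print("ear rows"); print(g[290:345,[229,232,235,238]].T)
print("lips L now"); print(g[290:334,[243,246,249]].T)
E
```

```text
[4, 4, 11, 10, 83]
[4, 4, 10, 11, 88]
holes px [[217.7, 299.6], [217.8, 330.0]] world mid [0.4989 0.0745 0.1331] plate centre [0.4989 0.1105 0.1331] sep 0.04987975531599948 yaw 0.12123856961719508
ear rows
[[101  95  83  81  83  81  82  70  66  69  69  68  69  64  72  61  97 112
  118 113 114 114 115 112 113 116 115 115 112 114 114 114 113 119  76  83
   87  89  85  86  86  88  88  86  86  85  85  84  82  92  43  80 115 120
  124]
 [144 143 142 120 110 107 110  78  57  60  56  55  58  56  59  47  99 116
  116 112 111 116 113 113 117 116 112 113 112 115 113 116 114 116 106 123
  120 129 126 131 139 139 137 140 136 135 132 135 125 112  80 116 119 119
  119]
 [142 144 143  95  60  57  60  69  83  90  78  69  48  44  53  45  99 115
  117 112 111 116 114 111 114 115 113 111 112 117 115 117 115 117  70  59
   58  93  91 105 133 141 136 137 138 136 134 138 125 113  91 119 116 118
  119]
 [142 143 138  93  60  59  43  61  85  92  74  70  50  41  29  13  97 112
  117 114 109 114 112 110 115 113 112 114 115 118 116 118 115 116  68  58
   54  96  94 107 131 136 134 134 136 137 136 140 128 111  90 118 119 122
  120]]
lips L now
[[144 146 146  98  55  40  24  60  87  91  79  74  68  44  26  57  53  49
   50  51  50  50  51  49  49  48  49  45  52  45  34  32  49  55  59  57
   55  99  98 107 135 139 134 135]
 [142 145 145  95  56  48  32  74  87  91  81  68  69  96 133  94  58  68
   70  73  72  71  74  72  75  72  89 112  85  58  33  29  39  58  59  58
   57  99  99 105 134 133 140 140]
 [148 147 144 143  97  57  45  55  83  85  68  63  70  81 101  73  45  45
   46  39  44  44  41  40  48  49  93 110  77  54  38  31  53  61  59  56
   62  78 105 121 134 138 140 138]]
```

arm_command(
  deltas=[0,0,0.002,-0.0005,0.001,-0.01,5,0,0,0.002,-0.0005,0.001,-0.02,5,0,0,0.002,-0.0005,0.001,-0.028,5,0,0,0.002,-0.0005,0.001,-0.034,5,0,0,0.002,-0.0005,0.001,-0.038,5,0,0,0.002,-0.0005,0.001,-0.041,5,0,0,0.002,-0.0005,0.001,-0.044,5,0,0,0.002,-0.0005,0.001,-0.046,5,0,0,0.002,-0.0005,0.001,-0.046,5],
)

```text
clock: 7.55
position: [0.4978, 0.1123, 0.1131]
ee_rot: [-2.214, -2.229, 0.0]
force: [0.7, -0.6, -0.7]
width: 0.15
gripper_force: 45.0
```

```bash
python3 - <<'E'
from h import *
o=sensors.observe(); print(o['position'],o['ee_rot'],o['force'],o['ft_torque'])
s=optics.get_image("scene");t=optics.get_image("top")
cv2.imwrite("pics/c.png",np.vstack([cv2.resize(s[160:270,150:290],None,fx=4,fy=3.2,interpolation=2),cv2.resize(t[275:345,195:275],None,fx=7,fy=3.2,interpolation=2)]))
E
```

```text
[0.4978224  0.11225612 0.11314761] [-2.21393261e+00 -2.22890883e+00  1.32819658e-04] [ 0.69358069 -0.56373453 -0.6799333 ] [-0.10790637  0.0264217  -0.00202989]
```

View pics/c.png

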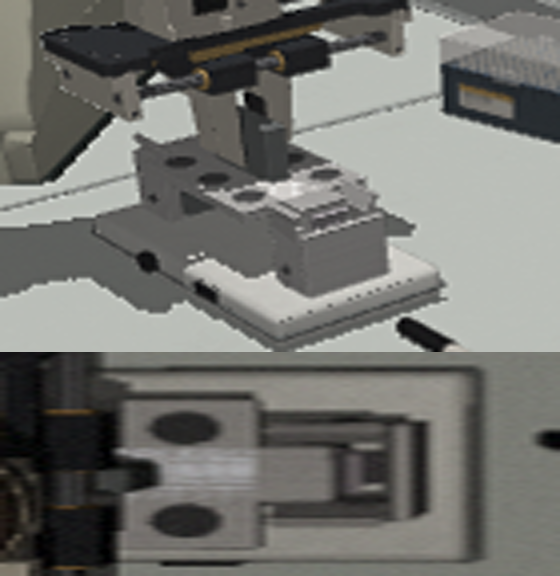

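The ear is inside the right slot, roughly centred, and there is no side force. I'll go down in steps and watch the force.

arm_command(
  deltas=[0,0,0,0,0,-0.002,5,0,0,0,0,0,-0.004,5,0,0,0,0,0,-0.004,5],
)

```text
clock: 7.95
position: [0.4978, 0.1123, 0.1091]
ee_rot: [-2.214, -2.229, 0.0]
force: [0.2, 0.7, -1.5]
width: 0.15
gripper_force: 45.0
```

arm_command(
  deltas=[0,0,0,0,0,-0.002,5,0,0,0,0,0,-0.004,5,0,0,0,0,0,-0.004,5],
)

```text
clock: 8.25
position: [0.4981, 0.1123, 0.1052]
ee_rot: [2.214, 2.229, 0.001]
force: [0.8, 0.7, -0.2]
width: 0.146
gripper_force: 45.0
```

arm_command(
  deltas=[0,0,0,0,0,-0.002,5,0,0,0,0,0,-0.004,5,0,0,0,0,0,-0.004,5],
)

```text
clock: 8.55
position: [0.4988, 0.1124, 0.1017]
ee_rot: [2.214, 2.228, 0.003]
force: [1.9, 0.6, 3.1]
width: 0.15
gripper_force: 45.0
```

arm_command(
  deltas=[0,0,0,0,0,-0.002,5,0,0,0,0,0,-0.004,5,0,0,0,0,0,-0.004,5],
)

```text
clock: 8.85
position: [0.4983, 0.1123, 0.0972]
ee_rot: [2.214, 2.228, 0.001]
force: [2.4, 0.9, -1.9]
width: 0.154
gripper_force: 45.0
```

arm_command(
  deltas=[0,0,0,0,0,-0.002,5,0,0,0,0,0,-0.002,5],
)

```text
clock: 9.05
position: [0.4979, 0.1123, 0.095]
ee_rot: [2.214, 2.229, -0.0]
force: [2.3, 1.3, -2.4]
width: 0.148
gripper_force: 45.0
```

arm_command(
  deltas=[0,0,0,0,0,-0.002,5,0,0,0,0,0,-0.002,5],
)

```text
clock: 9.25
position: [0.4977, 0.1122, 0.093]
ee_rot: [-2.214, -2.229, 0.001]
force: [2.6, 1.5, -3.0]
width: 0.15
gripper_force: 45.0
```

arm_command(
  deltas=[0,0,0,0,0,-0.002,5,0,0,0,0,0,-0.002,5],
)

```text
clock: 9.45
position: [0.4974, 0.1122, 0.0908]
ee_rot: [-2.214, -2.229, 0.001]
force: [2.3, 0.3, -5.8]
width: 0.15
gripper_force: 45.0
```

arm_command(
  deltas=[0,0,0,0,0,-0.001,5,0,0,0,0,0,-0.001,5],
)

```text
clock: 9.65
position: [0.4974, 0.1122, 0.0899]
ee_rot: [-2.214, -2.229, 0.001]
force: [1.6, 1.7, -5.5]
width: 0.151
gripper_force: 45.0
```

arm_command(
  deltas=[0,0,0,0,0,-0.0005,5,0,0,0,0,0,-0.0005,5],
)

```text
clock: 9.85
position: [0.4974, 0.1122, 0.0897]
ee_rot: [-2.214, -2.228, 0.001]
force: [-0.4, 1.3, -2.2]
width: 0.154
gripper_force: 45.0
```

arm_command(
  deltas=[0,0,0,0,0,-0.0005,5,0,0,0,0,0,-0.0005,5],
)

```text
clock: 10.05
position: [0.4974, 0.1122, 0.0893]
ee_rot: [-2.214, -2.228, 0.001]
force: [-2.9, 0.5, 1.2]
width: 0.15
gripper_force: 45.0
```

arm_command(
  deltas=[0,0,0,0,0,-0.0004,5,0,0,0,0,0,-0.0004,5],
)

```text
clock: 10.25
position: [0.4974, 0.1122, 0.089]
ee_rot: [-2.214, -2.228, 0.001]
force: [-4.1, 0.7, 4.7]
width: 0.153
gripper_force: 45.0
```

```bash
python3 - <<'E'
from h import *
o=sensors.observe(); print(o['position'],o['ee_rot'],o['force'],o['ft_torque'])
s=optics.get_image("scene");t=optics.get_image("top")
cv2.imwrite("pics/d.png",np.vstack([cv2.resize(s[170:270,160:280],None,fx=5,fy=4,interpolation=2)[:380],cv2.resize(t[285:335,195:275],None,fx=7.5,fy=4,interpolation=2)]))
E
```

```text
[0.49740317 0.11221002 0.08900136] [-2.21358526e+00 -2.22814790e+00  5.89018258e-04] [-4.05966722  0.68244583  4.65986436] [0.14111215 0.98574031 0.0367714 ]
```

View pics/d.png

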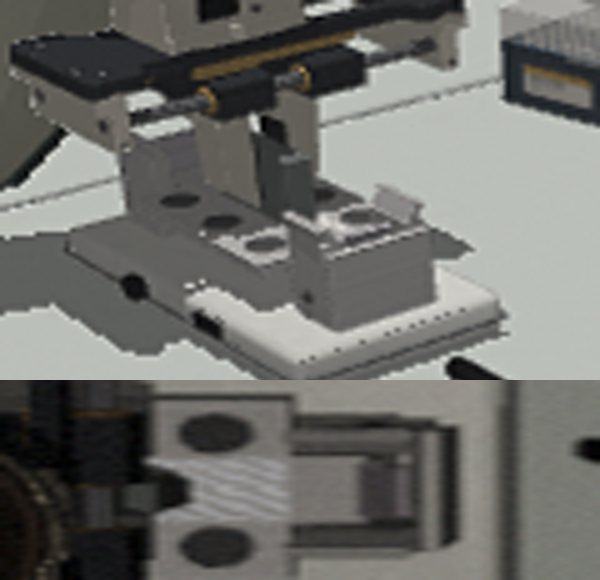

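The clip nose lies over the right ear, the ear is low in the slot, and the force has turned to +4.7 N, so it is seated. I'll let go.

arm_command(
  deltas=[0,0,0,0,0,0,20,0,0,0,0,0,0,25,0,0,0,0,0,0,30,0,0,0,0,0,0,40,0,0,0,0,0,0,40,0,0,0,0,0,0,40],
)

```text
clock: 10.95
position: [0.4979, 0.1122, 0.0888]
ee_rot: [2.214, 2.229, -0.0]
force: [0.5, 0.0, -0.6]
width: 0.432
gripper_force: 0.0
```

arm_command(
  deltas=[0,0,0,0,0,0.01,40,0,0,0,0,0,0.03,40,0,0,0,0,0,0.06,40,0,0,0,0,0,0.1,40,0,0,0,0,0,0.14,40,0,0,0,0,-0.05,0.18,40,0,0,0,0,-0.1,0.22,40,0,0,0,0,-0.15,0.22,40,0,0,0,0,-0.2,0.22,40,0,0,0,0,-0.25,0.22,40,0,0,0,0,-0.3,0.22,40,0,0,0,0,-0.35,0.22,40,0,0,0,0,-0.35,0.22,40,0,0,0,0,-0.35,0.22,40,0,0,0,0,-0.35,0.22,40],
)

```text
clock: 12.45
position: [0.4975, -0.238, 0.3092]
ee_rot: [-2.216, -2.227, -0.0]
force: [0.3, 0.4, -0.9]
width: 0.434
gripper_force: 0.0
```

```bash
python3 - <<'E'
from h import *
o=sensors.observe(); print(o['position'],o['force'],o['clock'])
s=optics.get_image("scene");t=optics.get_image("top");cv2.imwrite("pics/t2.png",t);cv2.imwrite("pics/s2.png",s)
cv2.imwrite("pics/e.png",np.vstack([cv2.resize(s[180:270,160:280],None,fx=6,fy=4,interpolation=2),cv2.resize(t[282:340,145:265],None,fx=6,fy=4,interpolation=2)]))
E
```

```text
[ 0.49746218 -0.2380172   0.30916792] [ 0.34899914  0.40653605 -0.87187951] 12.45
```

View pics/e.png

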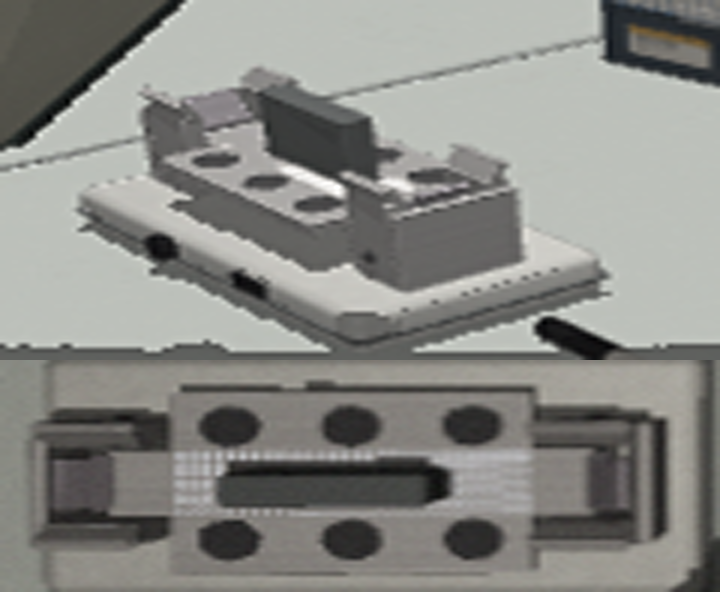

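Both clip noses cover the ear ends symmetrically in the top view (columns 112 and 588 about the middle at 351), and the plate looks level. I'll check the height at each end numerically.

```bash
python3 - <<'E'
from h import *
t=cv2.cvtColor(cv2.imread("pics/t2.png"),6);s=cv2.cvtColor(cv2.imread("pics/s2.png"),6)
T=[(183.2,293),(203.7,293),(223.7,293),(183.2,316.7),(203.7,316.7),(223.7,316.7)]
def cen(g,u,v,th):
    u,v=int(round(u)),int(round(v));w=g[v-8:v+9,u-8:u+9];n,l,st,c=cv2.connectedComponentsWithStats((w<th).astype(np.uint8));return c[l[8,8]]+[u-8,v-8],st[l[8,8],4]
for p in T:
    c,a=cen(t,*p,65); W=onz("top",[c],.062); q=proj("scene",W)[0]
    cs,b=cen(s,*q,100)
    o1,d1=ray("top",[c]);o2,d2=ray("scene",[cs]); k=np.linalg.lstsq(np.c_[d1[0],-d2[0]],o2-o1,rcond=None)[0]
    print(a,b,((o1+k[0]*d1[0]+o2+k[1]*d2[0])/2).round(4),"scene px",cs.round(1),"pred for .062",q.round(1))
E
```

```text
208 151 [0.5322 0.152  0.0544] scene px [216.  214.1] pred for .062 [217.6 211.4]
208 189 [0.5347 0.11   0.0637] scene px [227.7 216.2] pred for .062 [226.4 216.8]
211 231 [0.5336 0.0752 0.0646] scene px [235.1 221.1] pred for .062 [234.9 222. ]
227 183 [0.4877 0.1514 0.0603] scene px [199.6 217.5] pred for .062 [200.9 216.9]
213 151 [0.4859 0.1134 0.0571] scene px [207.5 224.5] pred for .062 [209.4 222.8]
232 116 [0.4897 0.074  0.0638] scene px [219.  227.5] pred for .062 [218.8 228.2]
```

```bash
python3 - <<'E'
from h import *
t=cv2.cvtColor(cv2.imread("pics/t2.png"),6);s=cv2.cvtColor(cv2.imread("pics/s2.png"),6)
def cen(g,u,v,r):
    u,v=int(round(u)),int(round(v));w=g[v-r:v+r+1,u-r:u+r+1]; th=(int(w[r,r])+int(np.median(np.r_[w[0],w[-1]])))/2
    n,l,st,c=cv2.connectedComponentsWithStats((w<th).astype(np.uint8));i=l[r,r];return c[i]+[u-r,v-r],st[i,4]
for p in [(183,298),(203.5,298),(223.5,298),(183,316.7),(203.5,316.7),(223.5,316.7)]:
    c,a=cen(t,*p,7); q=proj("scene",onz("top",[c],.062))[0]; cs,b=cen(s,*q,4)
    o1,d1=ray("top",[c]);o2,d2=ray("scene",[cs]); k=np.linalg.lstsq(np.c_[d1[0],-d2[0]],o2-o1,rcond=None)[0]
    print(c.round(1),a,b,((o1+k[0]*d1[0]+o2+k[1]*d2[0])/2).round(4),cs.round(1),q.round(1))
E
```

```text
[182.8 298.3] 82 14 [0.5216 0.1496 0.064 ] [212.7 212.1] [213.3 212.8]
[203.2 298.1] 85 48 [0.5213 0.1143 0.0613] [220.5 218.1] [221.9 217.9]
[223.3 297.8] 84 28 [0.5239 0.0769 0.0608] [231.7 223.6] [230.7 223.2]
[182.9 316.7] 200 38 [0.4898 0.1494 0.0605] [201.6 217.5] [201.3 217. ]
[204.1 317.1] 198 28 [0.4893 0.1117 0.0589] [210.2 223.8] [209.7 222.6]
[225.2 315.1] 127 37 [0.4924 0.0742 0.0589] [220.2 229.1] [220.1 227.9]
```

```bash
python3 -c "
from cell import arm
print(arm.sign_off())"
```

```text
the job is handed in; nothing more can be done
None
```

The plate is seated in the bracket with both clips over its ears and level to about 2 mm by camera. The last press read about 5 N, the gripper let go and moved clear, nothing in the moves touched the rack, dish or marker, and I handed the job in after about 12.5 s.

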